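# Hang the lift-off guard door on its two hinge pins and swing it shut

### The job

Lift the guard door with the yellow top rail out of its black cradle and hang it, standing open, on the hinge post of the pressure-test box, with both knuckles dropped fully home over the two brass pins; feel for the pins, lower it gently and do not force or drop it. Then swing the hung door shut against the box and let go. Do not disturb the valve in the box, the white tin or the dark hand wheel.

Things in the scene. Friction and masses are not known exactly. Their poses are not given: they have to be found in the camera images.
- door: Upright guard door, 0.16 to 0.26 kg: aluminium frame 8 mm thick, clear window, yellow top rail. Origin on the hinge axis, level with the bottom edge; z up, outside face to -x, leaf along -y from y = -22 to -165 mm, top at z = 160 mm. At the start it stands upright and loose in the cradle, bottom edge 10 mm above the table; lift it 20 mm or more before moving it sideways.
- rail_grip (a point): Point on top of the door's yellow rail: x = 0, y = -65, z = 160 mm in the door's frame. The rail is 14 mm thick (x), 26 mm high, runs along y over the whole leaf (-22 to -165 mm) and is the place to grip, from above, one finger on either face.
- knuckle_low (a point): Centre of the lower knuckle's underside (x = y = 0, z = 8 mm in the door's frame). Knuckles are two dark steel rings, outside diameter 27, bore 15, height 20 mm, open above and below, at the door's hinge edge.
- knuckle_top (a point): Centre of the upper knuckle's underside (x = y = 0, z = 110 mm in the door's frame), 102 mm above the lower one and alike.
- door_edge (a point): Point on the door near its free edge: x = 0, y = -160, z = 60 mm in the door's frame.
- guard_box: Fixed open-topped test box, door opening to its front (-x), +x into the box, z up. Origin on the table below the MIDDLE of the slots of the hinge post. Base 12 mm thick, x -25 to 135, y -192 to 74 mm. Walls 8 mm thick, 110 mm high: cheeks centred on y = -34 and -154 (front edges at x = 6) and a back at x = 122 mm. Hung, the door's bottom edge is 22 mm above the table.
- slot_low (a point): Lower seat's top surface (x = y = 0, z = 30 mm in the box frame) IF the hinge post stood in the middle of its slots. It is clamped anywhere within 11 mm either way along the box's y axis, rigid, and this offset is not measured: find it by feel or look. On the seat (26 mm wide, to 7 mm beyond the pin's axis) stands a brass pin, diameter 12, 16 mm long, tip chamfered 1.5 mm.
- slot_top (a point): The same for the upper seat (z = 132 mm; pin tip at 148 mm), exactly above the lower one. Seats are 8 mm thick; the post, 20 x 16 mm, stands at y = 38 to 54 mm (shifting with the pins). The upper seat overhangs the lower pin, so the door must come in sideways, best from the front, with its bottom edge 40 to 80 mm above the table, then be lowered straight down.
- shut_edge (a point): Point fixed to the box where point door_edge comes when the hung door is shut (x = 0, y = -160, z = 82 mm in the box frame; in y it shifts with the post). Shut, the door's axes are parallel to the box's and its back meets the cheeks. Open, it is turned by a negative yaw about the pins: at -1.4 rad, a good angle to hang it, the free edge points to the front.
- cradle: Fixed black cradle in which the door stands at the start: base 90 x 130 x 10 mm with four slot blocks 18 mm high along its y axis, which is the door's y axis then; origin under its middle.
- valve: White valve body, 43 x 66 x 72 mm, standing loose inside the test box; origin at the centre of its underside. Leave it alone.
- tin: White round tin, diameter 57 mm, 26 mm high, loose on the table beside the cradle; origin at the centre of its underside. Leave it alone.
- knob_wheel: Dark hand wheel, diameter 55 mm, 34 mm high, loose on the table beside the hinge post; origin at the centre of its underside. Leave it alone.

How it is judged:
By the outcome, as a careful person would: the job done as asked, in the order asked, and still so for the second after the job is handed in, with the robot touching nothing.
It also fails if it takes over 67 s, if anything falls off the work surface, if the arm or the gripper's body presses on something with over 40 N, if the wrist force passes 120 N, or if a joint passes its speed limit or range.

### The arm

A 7-joint arm with a two-finger parallel gripper is mounted at the origin on a cart in front of the work surface, level with it; the furniture and walls round the work are solid. World frame = base frame: x ahead of the robot, y to its left, z up, the work surface at z = 0. Lengths are in m, angles in degrees, forces in N, time in s.
With the tool pointing down it reaches from about 0.425 to 0.875 m from the base axis. Payload 4.7 kg.
Tool frame: the origin (TCP) lies between the finger pads; the fingertips stand 17 mm ahead of it and the grasp point (between the pads) lies 2 mm behind it; z points along the fingers, y is the line along which they close (so a half turn about z gives the same grasp; the last joint's range is limited). The gripper opens to 87 mm and grips with 3 to 60 N. Pads are 19 mm wide; open, the fingers measure 117 mm over their backs; the gripper's body (75 mm by 190 mm) begins 51 mm behind the grasp point.
Start: joints at [-72.989, 18.392, -4.016, 83.108, 1.295, 78.541, -3.26], TCP at [0.181, 0.624, 0.24] pointing down, gripper open.
Joint ranges: [-163.93, 163.93], [-17.29, 119.83], [-79.2, 71.16], [3.27, 140.29], [-89.18, 269.18], [5.43, 117.66], [-154.24, 154.24]. Speed limits (degrees/s): [147.25, 147.25, 180, 180, 180, 180, 180].

### API

Orientations are given as [roll, pitch, yaw] about the fixed x, y, z axes, in that order (R = Rz(yaw) Ry(pitch) Rx(roll)).
In Python, from cell import env, cams gives the robot as it stands.
- The arm moves only by the shell command python3 -m pendant 'ROWS' [FORCE]. ROWS is JSON, a list of rows, each an object of numbers: "tx", "ty", "tz": the shift along the tool's x, y, z each as a share of 0.05 m, from -1 to 1; "spin": the turn about the tool's z as a share of 4 degrees, from -1 to 1; "claw": the closure, from 0 (fully open) to 1 (shut). A call has 1 to 10 rows; each row shifts and turns the commanded pose from where the row before left it, along the tool's axes as they then stand; what a row does not reach is not made up. A row lasts 1/8 s, in which the tool goes at most 62.5 mm and 10.7 degrees, less where a joint would pass 70% of its speed; a pose out of reach is approached as far as the arm can. A call with a number of a shift or a turn outside -1 to 1 is refused whole. A call with a gripper value outside its range is refused whole. The fingers move at their own pace and stop on an object; FORCE is the grip in N (left out, the last holds). Time passes only in rows, so rows that do not move let the fingers close. It gives the time, the measured TCP pose, the force, the opening and the grip force at its end, in the units of the state.
- env.get_obs(): the state, without advancing time (a new reading comes with each control period).
- cams.read_camera(name): name is "scene" or "top" or "wrist"; returns the picture (400x640x3 uint8, red, green, blue); there is no depth.
- cams.camera_info(name): a dict with "fx", "fy", "cx", "cy" (pixels), "k1" (the pictures are not rectified: a ray, as slopes to the right and down, at radius r is drawn at 1 + k1 r^2 times it, then the intrinsics apply), "rvec" (rotation vector, rad) and "tvec" (3), from world to camera coordinates, as OpenCV has them. Camera axes: x right, y down, z forward; pixel columns grow to the right and rows downward; lengths in m; the calibration is good to about 2 mm. A picture is of the moment at which its call begins: read the wrist's pose just before it. camera_info takes no time and is no camera call; for the wrist camera it gives the pose at the moment of the call.
- env.sign_off(): hands the job in; it is judged then, once.
The state is a dict: "time_s": time; "qpos": joint angles; "joint_velocities": joint speeds; "effort": joint torques, N m; "tool_pos": TCP position; "tool_rot": TCP orientation; "force": force on the tool from outside, world axes, zero at the start; "wrist_torque": the same for the moment, N m; "grip_width": finger opening in m; "grasp_force": force on a finger pad.
Only numpy, scipy, OpenCV 4.12 (cv2) and the standard library are available. Lean on these libraries where they do the work, as an engineer would, in place of code of your own. Each camera call takes 0.05 s, during which the arm holds its last target. There are 200 camera calls.

## Working session

There is one attempt and no reset: what is moved stays moved. The work goes in short steps, Python scripts to look and compute and a shell command to move; the robot and the scene stay as the last step left them, time stands still between calls to the robot, and variables do not carry over. Pictures are saved under pics/ and viewed, at most 12 in all, crops included, and the job is handed in when it is done.

```bash
ls; mkdir -p pics; python3 - <<'E'
from cell import env,cams
import cv2
print(env.get_obs())
for n in("scene","top","wrist"):
    i=cams.camera_info(n);print(n,i)
    if n!="wrist": cv2.imwrite(f"pics/{n}0.png",cams.read_camera(n)[:,:,::-1])
E
```

```text
pics
{'time_s': 0.0, 'qpos': array([-72.98844061,  18.44035836,  -4.0136952 ,  83.17580196,
         1.29378879,  78.53897864,  -3.26068613]), 'joint_velocities': array([-0.09036272, -0.03092545, -0.03485294, -0.00079181,  0.05688064,
        0.05913885,  0.05800312]), 'effort': array([-4.07760558e-05, -4.91279840e+01, -4.03664242e-01, -3.12541115e+01,
       -6.38305605e-02,  4.35285643e-02,  2.05840374e-04]), 'tool_pos': array([0.18129891, 0.62366426, 0.2384386 ]), 'tool_rot': array([-1.79890028e+02,  5.08662055e-03,  1.63795545e+02]), 'force': array([-0.36716193, -0.29934975, -0.02281138]), 'wrist_torque': array([ 0.0153934 ,  0.02134777, -0.0039259 ]), 'grasp_force': 0.0, 'grip_width': 0.08666710313288296}
scene {'fx': 385.01292242360705, 'fy': 385.01292242360705, 'cx': 326.6368479515957, 'cy': 193.9523239925418, 'k1': 0.004056854686372718, 'rvec': array([ 2.29848887, -0.58752049,  0.22743643]), 'tvec': array([-0.51714021,  0.26848718,  1.21103994])}
top {'fx': 439.32747067297925, 'fy': 439.32747067297925, 'cx': 318.6053178093012, 'cy': 191.02365970791058, 'k1': -0.07352503066468269, 'rvec': array([ 2.15043163, -2.17684402,  0.0935527 ]), 'tvec': array([-0.00828768,  0.60429621,  1.28114483])}
wrist {'fx': 358.38289867725376, 'fy': 358.38289867725376, 'cx': 319.7676878165361, 'cy': 197.28208816273812, 'k1': -0.037481559201020455, 'rvec': array([-2.30237411, -1.72950679, -0.26723019]), 'tvec': array([-0.65020123, -0.03787684,  0.39347795])}
```

View pics/scene0.png

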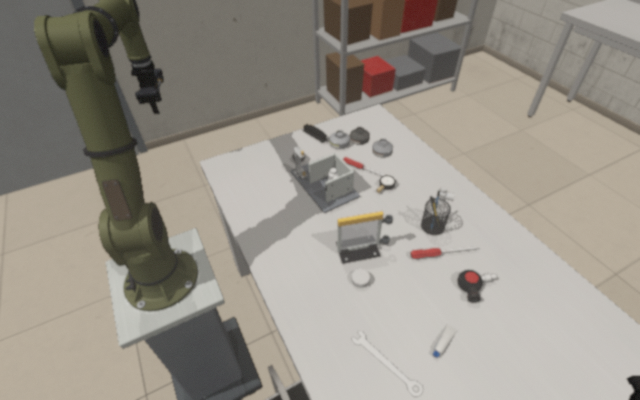

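View pics/top0.png

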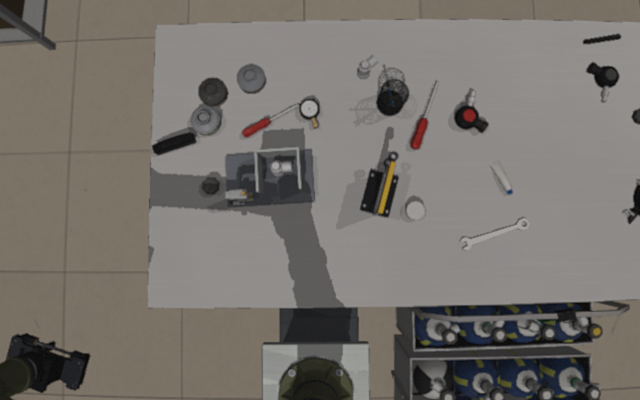

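The scene view shows the door in its cradle (yellow rail near 360,218) and the box near (325,180). In the top view the rail runs (393,155)–(378,213), the box is around (270,178), the post around (240,195) and the wheel at (210,185). I'll enlarge both areas.

```bash
python3 - <<'E'
import cv2,numpy as np
a=cv2.imread("pics/top0.png"); b=cv2.imread("pics/scene0.png")
R=lambda im,x,y,w,h,s:cv2.resize(im[y:y+h,x:x+w],None,fx=s,fy=s,interpolation=cv2.INTER_CUBIC)
c=np.hstack([R(a,195,140,130,80,3.5).copy()[:280,:455],R(a,345,140,95,80,3.5)[:280,:332]])
d=np.hstack([R(b,280,135,90,80,3.5),R(b,325,200,80,80,3.5)]); 
d=cv2.copyMakeBorder(d,0,0,0,c.shape[1]-d.shape[1],cv2.BORDER_CONSTANT)
cv2.imwrite("pics/crop1.png",np.vstack([c,d]));print(c.shape,d.shape)
E
```

```text
(280, 787, 3) (280, 787, 3)
```

View pics/crop1.png

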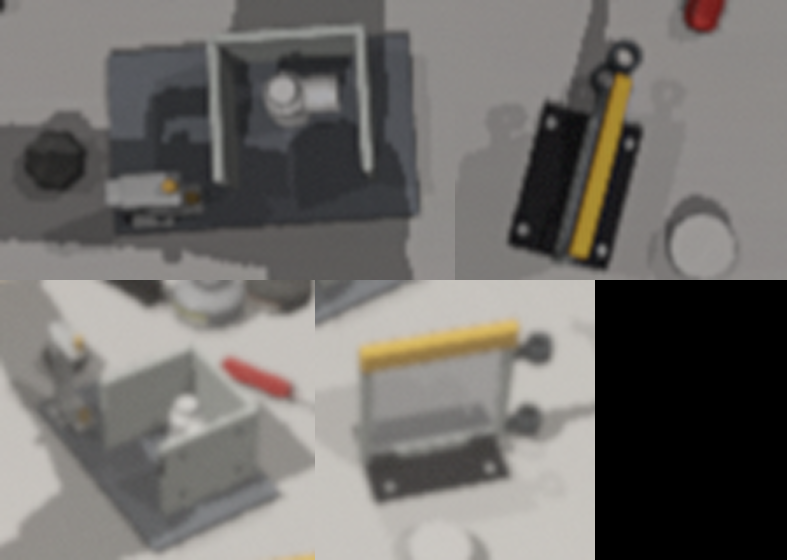

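```bash
cat > h.py <<'E'
import numpy as np,cv2
from scipy.spatial.transform import Rotation as R
from scipy.optimize import least_squares
from cell import env,cams
def proj(i,P):
    k=np.array([[i['fx'],0,i['cx']],[0,i['fy'],i['cy']],[0,0,1.]])
    return cv2.projectPoints(np.atleast_2d(P).astype(float),i['rvec'],i['tvec'],k,np.array([i['k1'],0,0,0,0.]))[0][:,0]
def pl(p,L):  # planar pose x,y,yaw(rad)
    L=np.atleast_2d(L);c,s=np.cos(p[2]),np.sin(p[2])
    return np.c_[p[0]+c*L[:,0]-s*L[:,1],p[1]+s*L[:,0]+c*L[:,1],L[:,2]]
E
python3 - <<'E'
from h import *
T,S=cams.camera_info("top"),cams.camera_info("scene")
src=lambda p,o,pan:(np.array(p,float)-pan+.5)/3.5-.5+o
tb=src([[107,50],[408,32],[117,234],[418,215],[170,184],[192,196]],[195,140],[0,0])
sb=src([[40,402],[150,548],[283,490],[78,342],[83,412]],[280,135],[0,280])
bl=lambda o:(np.array([[135,74,12],[135,-192,12],[-25,74,12],[-25,-192,12],[0,o,148],[0,o,46]])/1e3,
 np.array([[-25,74,12],[-25,-192,12],[135,-192,12],[0,o,148],[0,o,46]])/1e3)
def f(p):
    a,b=bl(p[3]*1e3); return np.r_[(proj(T,pl(p,a))-tb).ravel(),(proj(S,pl(p,b))-sb).ravel()]
r=least_squares(f,[.5,.1,0,0],loss='soft_l1');print(r.x,np.degrees(r.x[2]));print(f(r.x).reshape(-1,2).round(1).tolist())
td=src([[624,57],[622,76],[581,257]],[345,140],[455,0])
sd=src([[360,352],[517,326],[538,342],[527,415]],[325,200],[315,280])
ta=np.array([[0,0,140],[0,-22,170],[0,-165,170]])/1e3
sa=np.array([[0,-165,170],[0,-22,170],[0,0,140],[0,0,38]])/1e3
g=lambda p:np.r_[(proj(T,pl(p,ta))-td).ravel(),(proj(S,pl(p,sa))-sd).ravel()]
q=least_squares(g,[.6,-.2,0],loss='soft_l1');print(q.x,np.degrees(q.x[2]));print(g(q.x).reshape(-1,2).round(1).tolist())
print('grip',pl(q.x,[[0,-.065,.17]]))
E
```

```text
[ 0.59131351  0.1905678   0.04591785 -0.00204166] 2.630899267756523
[[-0.1, 0.5], [0.2, 0.4], [-1.1, -0.2], [0.3, 0.2], [-0.0, 0.1], [0.0, 0.0], [-1.1, 0.2], [1.3, 0.3], [-0.1, 0.3], [0.7, -1.0], [0.7, -0.3]]
[ 0.68767933 -0.22373493 -1.83417216] -105.09032374824504
[[0.2, -0.0], [0.7, 0.4], [-0.2, 0.3], [-0.2, 0.1], [0.4, -0.9], [0.2, -0.3], [0.1, -0.7]]
grip [[ 0.62492075 -0.20681274  0.17      ]]
```

```bash
cat >> h.py <<'E'
def tool():
    o=env.get_obs();return np.array(o['tool_pos']),R.from_euler('xyz',o['tool_rot'],degrees=True)
def rows(d,spin=0,n=1):  # world delta(m), yaw change deg (positive = ccw) -> per-row shares, spin first-order mid-axes not handled unless stepwise
    p,r=tool();y=r.as_euler('xyz')[2];out=[]
    for k in range(n):
        a=y+np.radians(spin)*k/n
        M=np.c_[[np.cos(a),np.sin(a)],[np.sin(a),-np.cos(a)]]
        t=M.T@np.array(d[:2])/n/.05
        out.append((round(t[0],2),round(t[1],2),round(-d[2]/n/.05,2),round(-spin/n/4,2)))
    return out
E
python3 - <<'E'
from h import *
p,r=tool();i=cams.camera_info("wrist");Rc=cv2.Rodrigues(i['rvec'])[0]
c=-Rc.T@i['tvec'];print('cam in tool',r.inv().apply(c-p),'cam axes in tool (cols x,y,z)\n',(r.as_matrix().T@Rc.T).round(3))
print(rows([.47-.181,.16-.624,.03],0,10))
E
```

```text
cam in tool [ 0.08420436  0.00153544 -0.14580957] cam axes in tool (cols x,y,z)
 [[ 0.    -0.952 -0.305]
 [ 1.     0.    -0.001]
 [ 0.001 -0.305  0.952]]
[(np.float64(-0.81), np.float64(-0.73), -0.06, 0.0), (np.float64(-0.81), np.float64(-0.73), -0.06, 0.0), (np.float64(-0.81), np.float64(-0.73), -0.06, 0.0), (np.float64(-0.81), np.float64(-0.73), -0.06, 0.0), (np.float64(-0.81), np.float64(-0.73), -0.06, 0.0), (np.float64(-0.81), np.float64(-0.73), -0.06, 0.0), (np.float64(-0.81), np.float64(-0.73), -0.06, 0.0), (np.float64(-0.81), np.float64(-0.73), -0.06, 0.0), (np.float64(-0.81), np.float64(-0.73), -0.06, 0.0), (np.float64(-0.81), np.float64(-0.73), -0.06, 0.0)]
```

```bash
python3 -m pendant '[{"tx":-0.8,"ty":-0.5,"tz":-0.1},{"tx":-0.8,"ty":-0.5,"tz":-0.1},{"tx":-0.8,"ty":-0.5,"tz":-0.1},{"tx":-0.8,"ty":-0.5,"tz":-0.1},{"tx":-0.8,"ty":-0.5,"tz":-0.1},{"tx":-0.8,"ty":-0.5,"tz":-0.1},{"tx":-0.8,"ty":-0.5},{"tx":-0.8,"ty":-0.5},{"tx":-0.8,"ty":-0.6},{"tx":-0.8,"ty":-0.6}]' && python3 -m pendant '[{"tx":-0.8,"ty":-0.6},{"tx":-0.7,"ty":-0.5},{},{}]'; python3 - <<'E'
from h import *
import pickle
print(tool()[0]);i=cams.camera_info("wrist");im=cams.read_camera("wrist")
pickle.dump(i,open("w1.pkl","wb"));cv2.imwrite("pics/w1.png",im[:,:,::-1])
B=[.5913,.1906,.0459]
print(proj(i,pl(B,[[0,-.002,.148],[0,-.002,.046]])))
E
```

```text
[0.18128383 0.62370947 0.23856425]
[[ 73.32424353 600.53843539]
 [114.14222448 513.01371036]]invalid input at $[0]: expected keys tx, ty, tz, spin, claw
```

View pics/w1.png

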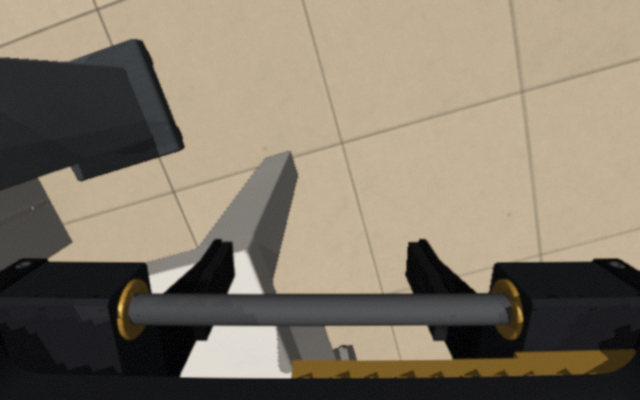

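The first call was refused because every key must be given. The picture, taken at the start pose, shows floor, with the fingers filling rows below about 240.

```bash
python3 -m pendant '[{"tx":-0.8,"ty":-0.43,"tz":-0.1,"spin":0,"claw":0},{"tx":-0.8,"ty":-0.43,"tz":-0.1,"spin":0,"claw":0},{"tx":-0.8,"ty":-0.43,"tz":-0.1,"spin":0,"claw":0},{"tx":-0.8,"ty":-0.43,"tz":-0.1,"spin":0,"claw":0},{"tx":-0.8,"ty":-0.43,"tz":-0.1,"spin":0,"claw":0},{"tx":-0.8,"ty":-0.43,"tz":-0.1,"spin":0,"claw":0},{"tx":-0.8,"ty":-0.43,"tz":0,"spin":0,"claw":0},{"tx":-0.8,"ty":-0.43,"tz":0,"spin":0,"claw":0},{"tx":-0.8,"ty":-0.43,"tz":0,"spin":0,"claw":0},{"tx":-0.8,"ty":-0.43,"tz":0,"spin":0,"claw":0}]' && python3 -m pendant '[{"tx":-0.8,"ty":-0.43,"tz":0,"spin":0,"claw":0},{"tx":-0.8,"ty":-0.43,"tz":0,"spin":0,"claw":0},{"tx":-0.8,"ty":-0.43,"tz":0,"spin":0,"claw":0},{"tx":-0.6,"ty":-0.43,"tz":0,"spin":0,"claw":0},{"tx":0,"ty":0,"tz":0,"spin":0,"claw":0},{"tx":0,"ty":0,"tz":0,"spin":0,"claw":0}]'; python3 - <<'E'
from h import *
import pickle
print(tool()[0]);i=cams.camera_info("wrist");im=cams.read_camera("wrist")
pickle.dump(i,open("w1.pkl","wb"));cv2.imwrite("pics/w2.png",im[:,:,::-1])
B=[.5913,.1906,.0459]
print(proj(i,pl(B,[[0,-.002,.148],[0,-.002,.046]])))
E
```

```text
time_s: 1.4
tool_pos: [0.5063, 0.3049, 0.2694]
tool_rot: [-180.0, -0.0, 163.8]
force: [0.3, 1.2, -0.6]
grip_width: 0.0874
grasp_force: 0.0
time_s: 2.15
tool_pos: [0.6251, 0.1825, 0.2691]
tool_rot: [180.0, -0.1, 163.8]
force: [0.2, 0.7, 0.4]
grip_width: 0.0874
grasp_force: 0.0
[0.62505898 0.18245495 0.26914757]
[[313.478236   152.59958238]
 [315.23006215 134.1689745 ]]
```

View pics/w2.png

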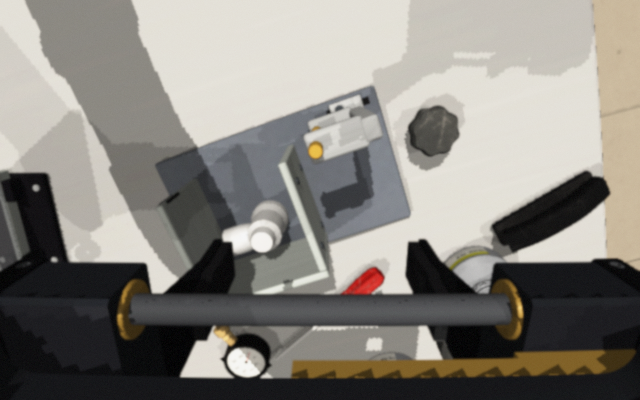

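The pins show at (316,151) and (317,130), and the base corners at (374,86), (157,160) and (410,215). I'll refine the pin by colour and refit.

```bash
python3 - <<'E'
from h import *
import pickle
i=pickle.load(open("w1.pkl","rb"));im=cv2.imread("pics/w2.png")
hsv=cv2.cvtColor(im,cv2.COLOR_BGR2HSV);m=cv2.inRange(hsv,(10,120,120),(35,255,255));m[:110]=0;m[175:]=0;m[:,:295]=0;m[:,340:]=0
n,l,s,c=cv2.connectedComponentsWithStats(m)
print(s[1:].tolist(),c[1:].tolist())
w=np.array([[374,86],[157,160],[410,215]]);W=np.array([[-25,74,12],[-25,-192,12],[135,74,12]])/1e3
f=lambda p:(proj(i,pl(p,W))-w).ravel()
r=least_squares(f,[.59,.19,.04]);print(r.x,f(r.x).round(1))
# pin world from pixel at z=.148
for px in (c[1:] if n>1 else []):
  for z in (.148,.046):
    g=lambda q:(proj(i,[[q[0],q[1],z]])-px).ravel()
    q=least_squares(g,[.59,.19]).x
    a=r.x[2];d=q-r.x[:2];print(px,z,q,'boxframe',np.cos(a)*d[0]+np.sin(a)*d[1],-np.sin(a)*d[0]+np.cos(a)*d[1])
cv2.imwrite("pics/w2c.png",cv2.resize(im[70:230,150:420],None,fx=2.9,fy=2.9,interpolation=cv2.INTER_CUBIC))
E
```

```text
[[313, 127, 5, 3, 10], [308, 142, 15, 17, 197]] [[315.2, 128.0], [315.1522842639594, 150.06598984771574]]
[0.59041041 0.19167038 0.03761597] [ 1.9 -1.5 -3.7  1.   1.7  1.6]
[315.2 128. ] 0.148 [0.57415053 0.19502221] boxframe -0.01612233014213784 0.003960944210992577
[315.2 128. ] 0.046 [0.58537217 0.19033974] boxframe -0.0050847206413170976 -0.0011402313276008033
[315.15228426 150.06598985] 0.148 [0.58989743 0.19035497] boxframe -0.0005620914967135752 -0.0012951867677058805
[315.15228426 150.06598985] 0.046 [0.60713402 0.18388972] boxframe 0.016419174652720945 -0.008404084588038466
```

View pics/w2c.png

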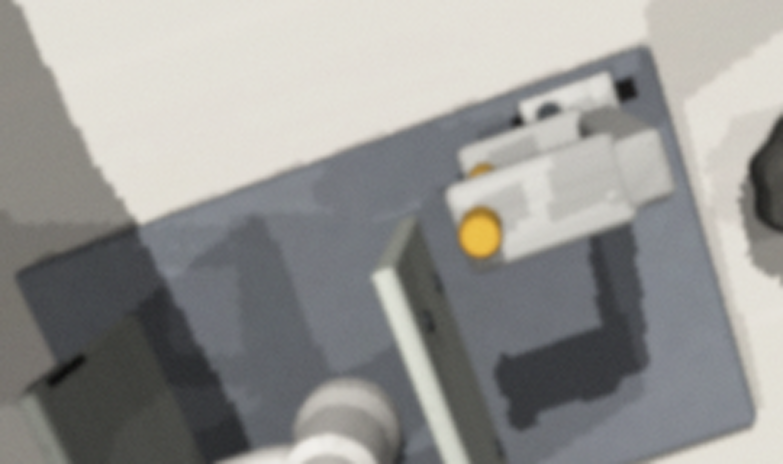

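```bash
python3 -m pendant '[{"tx":-0.27,"ty":-0.93,"tz":0,"spin":0,"claw":0},{"tx":-0.27,"ty":-0.93,"tz":0,"spin":0,"claw":0},{"tx":-0.27,"ty":-0.93,"tz":0,"spin":0,"claw":0},{"tx":-0.27,"ty":-0.93,"tz":0,"spin":0,"claw":0},{"tx":-0.27,"ty":-0.93,"tz":0,"spin":0,"claw":0},{"tx":-0.27,"ty":-0.93,"tz":0,"spin":0,"claw":0},{"tx":-0.27,"ty":-0.93,"tz":0,"spin":0,"claw":0},{"tx":-0.27,"ty":-0.93,"tz":0,"spin":0,"claw":0},{"tx":0,"ty":0,"tz":0,"spin":1,"claw":0},{"tx":0,"ty":0,"tz":0,"spin":1,"claw":0}]'; python3 -c "
from cell import env;o=env.get_obs();print(o['qpos'],o['tool_rot'])"
```

```text
time_s: 3.45
tool_pos: [0.6256, -0.2046, 0.2695]
tool_rot: [179.9, -0.0, 155.7]
force: [0.6, 0.6, -0.2]
grip_width: 0.0872
grasp_force: 0.0
[ -7.13020139  20.16955877  30.4162404   80.30861516 -10.20962715
  82.25701654  88.84186841] [ 1.79938665e+02 -2.17135063e-02  1.55720599e+02]
```

```bash
Z='x'; python3 -m pendant '[{"tx":0,"ty":0,"tz":0,"spin":1,"claw":0},{"tx":0,"ty":0,"tz":0,"spin":1,"claw":0},{"tx":0,"ty":0,"tz":0,"spin":1,"claw":0},{"tx":0,"ty":0,"tz":0,"spin":1,"claw":0},{"tx":0,"ty":0,"tz":0,"spin":1,"claw":0},{"tx":0,"ty":0,"tz":0,"spin":1,"claw":0},{"tx":0,"ty":0,"tz":0,"spin":1,"claw":0},{"tx":0,"ty":0,"tz":0,"spin":1,"claw":0},{"tx":0,"ty":0,"tz":0,"spin":1,"claw":0},{"tx":0,"ty":0,"tz":0,"spin":1,"claw":0}]' | sed -n 3p
python3 -m pendant '[{"tx":0,"ty":0,"tz":0,"spin":1,"claw":0},{"tx":0,"ty":0,"tz":0,"spin":1,"claw":0},{"tx":0,"ty":0,"tz":0,"spin":1,"claw":0},{"tx":0,"ty":0,"tz":0,"spin":1,"claw":0},{"tx":0,"ty":0,"tz":0,"spin":1,"claw":0},{"tx":0,"ty":0,"tz":0,"spin":1,"claw":0},{"tx":0,"ty":0,"tz":0,"spin":1,"claw":0},{"tx":0,"ty":0,"tz":0,"spin":1,"claw":0},{"tx":0,"ty":0,"tz":0,"spin":1,"claw":0},{"tx":0,"ty":0,"tz":0,"spin":1,"claw":0}]' | sed -n 3p
python3 -m pendant '[{"tx":0,"ty":0,"tz":0,"spin":1,"claw":0},{"tx":0,"ty":0,"tz":0,"spin":1,"claw":0},{"tx":0,"ty":0,"tz":0,"spin":1,"claw":0},{"tx":0,"ty":0,"tz":0,"spin":1,"claw":0},{"tx":0,"ty":0,"tz":0,"spin":1,"claw":0},{"tx":0,"ty":0,"tz":0,"spin":1,"claw":0},{"tx":0,"ty":0,"tz":0,"spin":1,"claw":0},{"tx":0,"ty":0,"tz":0,"spin":1,"claw":0},{"tx":0,"ty":0,"tz":0,"spin":1,"claw":0},{"tx":0,"ty":0,"tz":0,"spin":1,"claw":0}]' | sed -n 3p
python3 -m pendant '[{"tx":0,"ty":0,"tz":0,"spin":1,"claw":0},{"tx":0,"ty":0,"tz":0,"spin":1,"claw":0},{"tx":0,"ty":0,"tz":0,"spin":1,"claw":0},{"tx":0,"ty":0,"tz":0,"spin":1,"claw":0},{"tx":0,"ty":0,"tz":0,"spin":1,"claw":0},{"tx":0,"ty":0,"tz":0,"spin":1,"claw":0},{"tx":0,"ty":0,"tz":0,"spin":1,"claw":0},{"tx":0,"ty":0,"tz":0,"spin":1,"claw":0},{"tx":0,"ty":0,"tz":0,"spin":1,"claw":0},{"tx":0,"ty":0,"tz":0,"spin":1,"claw":0}]'
python3 -m pendant '[{"tx":0,"ty":0,"tz":0,"spin":1,"claw":0},{"tx":0,"ty":0,"tz":0,"spin":1,"claw":0},{"tx":0,"ty":0,"tz":0,"spin":0,"claw":0}]'
python3 - <<'E'
from h import *
import pickle
print(tool()[0]);i=cams.camera_info("wrist");im=cams.read_camera("wrist")
pickle.dump(i,open("w3.pkl","wb"));cv2.imwrite("pics/w3.png",im[:,:,::-1])
D=[.6877,-.2237,-1.834]
print(proj(i,pl(D,[[0,0,.140],[0,-.022,.17],[0,-.065,.17],[0,-.165,.17]])))
E
```

```text
tool_rot: [180.0, -0.1, 115.8]
tool_rot: [-180.0, -0.1, 75.8]
tool_rot: [-179.9, -0.1, 35.8]
time_s: 8.45
tool_pos: [0.626, -0.2033, 0.2693]
tool_rot: [-179.9, 0.0, -4.2]
force: [-0.5, 0.4, -0.5]
grip_width: 0.087
grasp_force: 0.0
time_s: 8.82
tool_pos: [0.6259, -0.2038, 0.2693]
tool_rot: [-179.9, 0.0, -12.0]
force: [1.4, 0.4, -0.4]
grip_width: 0.0872
grasp_force: 0.0
[ 0.62589289 -0.20375533  0.26926292]
[[330.44071507 110.91762809]
 [329.69013722 146.84851969]
 [326.01091935 205.87446732]
 [318.73091998 322.01493564]]
```

View pics/w3.png

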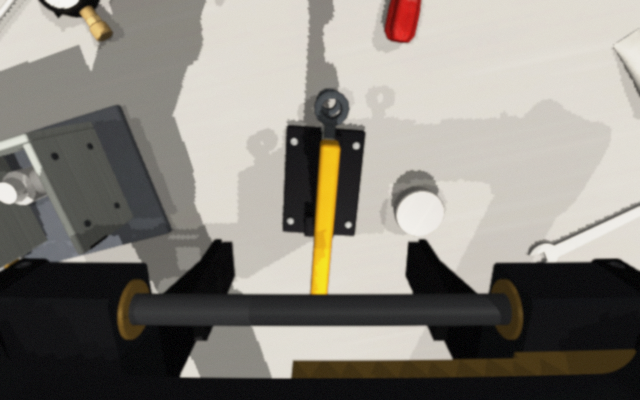

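The ring is at (332,105), the rail's hinge end at (330,141), and the rail's centre is near column 319.5 at row 290.

```bash
python3 - <<'E'
from h import *
import pickle
i=pickle.load(open("w3.pkl","rb"));im=cv2.imread("pics/w3.png")
m=cv2.inRange(cv2.cvtColor(im,cv2.COLOR_BGR2HSV),(15,130,120),(35,255,255))[:,300:345]
for r in (141,145,160,200,240,280,290):
    x=np.flatnonzero(m[r]);print(r,x.min()+300 if len(x) else 0,x.max()+300 if len(x) else 0,end='; ')
ring=cv2.cvtColor(im[85:125,310:355],cv2.COLOR_BGR2GRAY)
ys=[np.mean(np.flatnonzero(m[r]))+300 for r in (200,280)]
w=np.array([[332,105.],[330.5,141]])
def f(p):
    a=(proj(i,pl(p,[[0,0,.140],[0,-.022,.170]]))-w)
    L=proj(i,pl(p,[[0,-.03,.17],[0,-.13,.17]]))
    l=[L[0,0]+(L[1,0]-L[0,0])*(r-L[0,1])/(L[1,1]-L[0,1])-y for r,y in zip((200,280),ys)]
    return np.r_[a.ravel(),l]
q=least_squares(f,[.69,-.22,-1.83]).x;print(q,np.degrees(q[2]),f(q).round(1));print(pl(q,[[0,-.065,.17],[0,-.07,.17]]))
E
```

```text
141 0 0; 145 322 338; 160 320 339; 200 317 335; 240 314 331; 280 312 327; 290 311 327; [ 0.69154804 -0.22556819 -1.85127123] -106.07002804532792 [-0.1  0.2  0.2 -0.2 -0.1  0. ]
[[ 0.62908797 -0.20757541  0.17      ]
 [ 0.62428335 -0.20619135  0.17      ]]
```

```bash
python3 -m pendant '[{"tx":0,"ty":0,"tz":0,"spin":1,"claw":0},{"tx":0.08,"ty":0.06,"tz":0.5,"spin":0,"claw":0},{"tx":0,"ty":0,"tz":0.5,"spin":0,"claw":0},{"tx":0,"ty":0,"tz":0.5,"spin":0,"claw":0},{"tx":0,"ty":0,"tz":0.4,"spin":0,"claw":0},{"tx":0,"ty":0,"tz":0.26,"spin":0,"claw":0},{"tx":0,"ty":0,"tz":0.1,"spin":0,"claw":0.3},{"tx":0,"ty":0,"tz":0,"spin":0,"claw":0.6}]' 25
python3 -m pendant '[{"tx":0,"ty":0,"tz":0,"spin":0,"claw":0.8},{"tx":0,"ty":0,"tz":0,"spin":0,"claw":1},{"tx":0,"ty":0,"tz":0,"spin":0,"claw":1},{"tx":0,"ty":0,"tz":0,"spin":0,"claw":1},{"tx":0,"ty":0,"tz":0,"spin":0,"claw":1},{"tx":0,"ty":0,"tz":0,"spin":0,"claw":1}]' 25
```

```text
time_s: 9.88
tool_pos: [0.6287, -0.2097, 0.1568]
tool_rot: [-180.0, -0.0, -16.2]
force: [-0.5, -0.9, -0.3]
grip_width: 0.0741
grasp_force: 0.0
time_s: 10.62
tool_pos: [0.6285, -0.2096, 0.1566]
tool_rot: [-180.0, -0.0, -16.2]
force: [1.0, 0.6, -0.1]
grip_width: 0.0148
grasp_force: 0.0
```

```bash
python3 -m pendant '[{"tx":0,"ty":0,"tz":0,"spin":0,"claw":1},{"tx":0,"ty":0,"tz":0,"spin":0,"claw":1}]'
python3 -m pendant '[{"tx":0,"ty":0,"tz":-0.1,"spin":0,"claw":1},{"tx":0,"ty":0,"tz":-0.2,"spin":0,"claw":1},{"tx":0,"ty":0,"tz":-0.3,"spin":0,"claw":1},{"tx":0,"ty":0,"tz":-0.4,"spin":0,"claw":1},{"tx":0,"ty":0,"tz":-0.4,"spin":0,"claw":1},{"tx":0,"ty":0,"tz":-0.2,"spin":0,"claw":1},{"tx":0,"ty":0,"tz":0,"spin":0,"claw":1},{"tx":0,"ty":0,"tz":0,"spin":0,"claw":1}]'
python3 - <<'E'
from h import *
import pickle
print(tool()[0]);i=cams.camera_info("wrist");im=cams.read_camera("wrist")
pickle.dump(i,open("w4.pkl","wb"));cv2.imwrite("pics/w4.png",im[:,:,::-1])
cv2.imwrite("pics/w4c.png",cv2.resize(im[0:260,220:440,::-1],None,fx=2.3,fy=2.3,interpolation=cv2.INTER_CUBIC))
E
```

```text
time_s: 10.88
tool_pos: [0.6285, -0.2096, 0.1565]
tool_rot: [-180.0, 0.0, -16.2]
force: [-0.6, -1.1, -0.2]
grip_width: 0.0138
grasp_force: 25.0
time_s: 11.88
tool_pos: [0.6282, -0.2094, 0.2359]
tool_rot: [-180.0, 0.1, -16.2]
force: [-0.5, -0.3, -1.6]
grip_width: 0.0137
grasp_force: 25.0
[ 0.62818298 -0.20940608  0.23585317]
```

View pics/w4c.png

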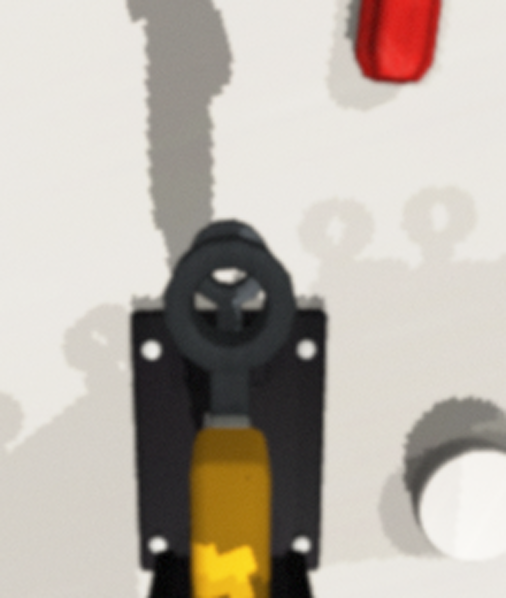

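```bash
python3 - <<'E'
from h import *
import pickle
i=pickle.load(open("w4.pkl","rb"));p,r=tool()
px=np.array([320,132.])
for z in (.219,.217):
    q=least_squares(lambda q:(proj(i,[[q[0],q[1],z]])-px).ravel(),[.69,-.22]).x
    o=r.inv().apply(np.r_[q,z]-p);print(z,q,'knuckle in tool',o)
i2=pickle.load(open("w1.pkl","rb"))
q=least_squares(lambda q:(proj(i2,[[q[0],q[1],.148]])-[315.5,150]).ravel(),[.59,.19]).x;print('pin',q)
by=2.4;ty=np.radians(by-80.2+90);
o=o[:2];T=q-np.array([np.cos(ty)*o[0]+np.sin(ty)*o[1],np.sin(ty)*o[0]-np.cos(ty)*o[1]])
b=np.radians(by);pre=T-.09*np.array([np.cos(b),np.sin(b)]);print('T',T,'pre',pre,'yaw',np.degrees(ty))
print(rows([pre[0]-p[0],0,0],0,4)[0]);
E
```

```text
0.219 [ 0.68941712 -0.22587817] knuckle in tool [ 0.06350075 -0.0011733   0.01655249]
0.217 [ 0.68916466 -0.22580806] knuckle in tool [ 0.06324168 -0.00116978  0.01855287]
pin [0.58992219 0.1906199 ]
T [0.52835597 0.176112  ] pre [0.43843491 0.17234319] yaw 12.200000000000003
(np.float64(-0.91), np.float64(0.26), 0.0, 0.0)
```

```bash
python3 -m pendant '[{"tx":-0.3,"ty":0.09,"tz":0,"spin":0,"claw":1},{"tx":-0.6,"ty":0.18,"tz":0,"spin":0,"claw":1},{"tx":-0.6,"ty":0.18,"tz":0,"spin":0,"claw":1},{"tx":-0.6,"ty":0.18,"tz":0,"spin":0,"claw":1},{"tx":-0.6,"ty":0.18,"tz":0,"spin":0,"claw":1},{"tx":-0.3,"ty":0.09,"tz":0,"spin":0,"claw":1},{"tx":0,"ty":0,"tz":0,"spin":-0.7,"claw":1},{"tx":0,"ty":0,"tz":0,"spin":-0.9,"claw":1},{"tx":0,"ty":0,"tz":0,"spin":-1,"claw":1},{"tx":0,"ty":0,"tz":0,"spin":-1,"claw":1}]'
python3 -m pendant '[{"tx":0,"ty":0,"tz":0,"spin":-1,"claw":1},{"tx":0,"ty":0,"tz":0,"spin":-1,"claw":1},{"tx":0,"ty":0,"tz":0,"spin":-0.9,"claw":1},{"tx":0,"ty":0,"tz":0,"spin":-0.6,"claw":1},{"tx":0.09,"ty":-0.4,"tz":0,"spin":0,"claw":1},{"tx":0.18,"ty":-0.8,"tz":0,"spin":0,"claw":1},{"tx":0.18,"ty":-0.8,"tz":0.1,"spin":0,"claw":1},{"tx":0.18,"ty":-0.8,"tz":0.1,"spin":0,"claw":1},{"tx":0.18,"ty":-0.8,"tz":0.1,"spin":0,"claw":1},{"tx":0.18,"ty":-0.8,"tz":0.1,"spin":0,"claw":1}]'
python3 -m pendant '[{"tx":0.18,"ty":-0.8,"tz":0.1,"spin":0,"claw":1},{"tx":0.18,"ty":-0.8,"tz":0.1,"spin":0,"claw":1},{"tx":0.18,"ty":-0.8,"tz":0,"spin":0,"claw":1},{"tx":0.18,"ty":-0.8,"tz":0,"spin":0,"claw":1},{"tx":0.1,"ty":-0.4,"tz":0,"spin":0,"claw":1},{"tx":0,"ty":0,"tz":0,"spin":0,"claw":1}]'
```

```text
time_s: 13.18
tool_pos: [0.4713, -0.211, 0.236]
tool_rot: [-180.0, 0.0, -1.7]
force: [-0.6, 0.3, -2.7]
grip_width: 0.0135
grasp_force: 25.0
time_s: 14.42
tool_pos: [0.4732, 0.0155, 0.216]
tool_rot: [-180.0, 0.0, 12.2]
force: [0.2, 0.3, -1.2]
grip_width: 0.0137
grasp_force: 25.0
time_s: 15.18
tool_pos: [0.4755, 0.1995, 0.206]
tool_rot: [179.9, 0.1, 12.3]
force: [0.2, -0.3, -2.4]
grip_width: 0.0137
grasp_force: 25.0
```

```bash
python3 -m pendant '[{"tx":-0.05,"ty":0.25,"tz":0.05,"spin":0,"claw":1},{"tx":-0.05,"ty":0.25,"tz":0.05,"spin":0,"claw":1},{"tx":0,"ty":0,"tz":0,"spin":0,"claw":1},{"tx":0,"ty":0,"tz":0,"spin":0,"claw":1}]'
python3 - <<'E'
from h import *
import pickle
print(tool()[0]);i=cams.camera_info("wrist");im=cams.read_camera("wrist")
pickle.dump(i,open("w5.pkl","wb"));cv2.imwrite("pics/w5.png",im[:,:,::-1])
cv2.imwrite("pics/w5c.png",cv2.resize(im[0:230,190:450,::-1],None,fx=2.6,fy=2.6,interpolation=cv2.INTER_CUBIC))
E
```

```text
time_s: 15.68
tool_pos: [0.4763, 0.1732, 0.2017]
tool_rot: [-179.9, -0.0, 12.1]
force: [0.5, 0.0, -3.2]
grip_width: 0.0133
grasp_force: 25.0
[0.47629419 0.17319125 0.20174654]
```

View pics/w5c.png

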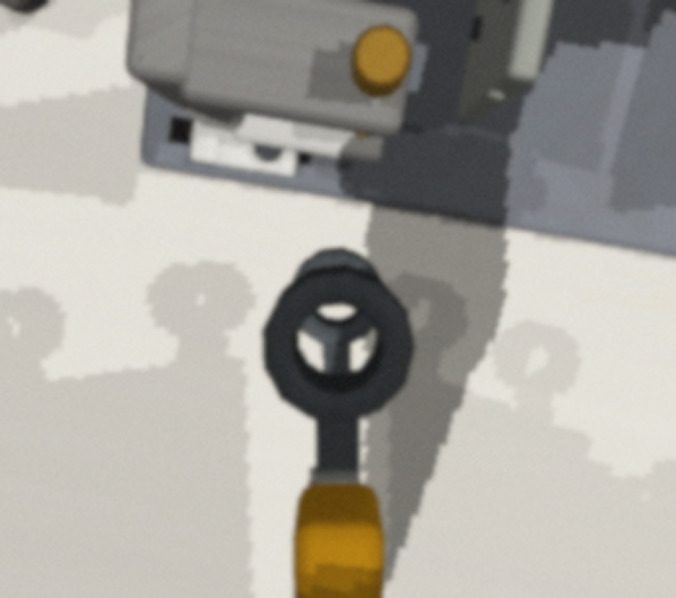

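The ring centre is at (320,131.7) and the upper pin's tip face at about (337,20.4).

```bash
python3 - <<'E'
from h import *
import pickle
i=pickle.load(open("w5.pkl","rb"));p,r=tool();zb=p[2]-.1566+.010;print('bottom',zb)
f=lambda i,px,z:least_squares(lambda q:(proj(i,[[q[0],q[1],z]])-px).ravel(),[.55,.19]).x
pin=f(i,np.array([336.9,20.4]),.148);k=f(i,np.array([320,131.7]),zb+.130);d=pin-k
i2=pickle.load(open("w1.pkl","rb"));pin2=f(i2,np.array([315.7,150.7]),.148)
print(pin,pin2,k,'delta',d,'tool',r.inv().apply(np.r_[d,0])/.05); d2=pin2-k;print('alt',d2,r.inv().apply(np.r_[d2,0])/.05)
E
```

```text
bottom 0.0551516903576992
[0.59119047 0.19008373] [0.59047309 0.1906147 ] [0.53885821 0.1876529 ] delta [0.05233226 0.00243083] tool [1.03332475e+00 1.73405529e-01 2.77856555e-04]
alt [0.05161487 0.0029618 ] [1.02154194e+00 1.59996810e-01 2.82949278e-04]
```

```bash
python3 -m pendant '[{"tx":0.1,"ty":0.02,"tz":0,"spin":0,"claw":1},{"tx":0.25,"ty":0.04,"tz":0,"spin":0,"claw":1},{"tx":0.3,"ty":0.05,"tz":0,"spin":0,"claw":1},{"tx":0.25,"ty":0.04,"tz":0,"spin":0,"claw":1},{"tx":0.13,"ty":0.02,"tz":0,"spin":0,"claw":1},{"tx":0,"ty":0,"tz":0,"spin":0,"claw":1},{"tx":0,"ty":0,"tz":0,"spin":0,"claw":1}]'
python3 - <<'E'
from h import *
p,r=tool();y=r.as_euler('xyz')[2];o=np.array([.0635,-.00117])
k=p[:2]+[np.cos(y)*o[0]+np.sin(y)*o[1],np.sin(y)*o[0]-np.cos(y)*o[1]]
print(p,k);i=cams.camera_info("wrist");im=cams.read_camera("wrist");cv2.imwrite("pics/w6.png",im[:,:,::-1])
m=cv2.inRange(cv2.cvtColor(im,cv2.COLOR_RGB2HSV),(10,120,80),(35,255,255))[100:165,295:345]
ys,xs=np.nonzero(m);print(len(xs),xs.min()+295,xs.max()+295,ys.min()+100,ys.max()+100)
print('pred pin',proj(i,[[.5909,.1903,.148]]),'pred bore top/bottom',proj(i,[[*k,.185],[*k,.165]]))
E
```

```text
time_s: 16.6
tool_pos: [0.528, 0.1761, 0.2014]
tool_rot: [-180.0, 0.0, 12.2]
force: [0.3, 0.5, -2.9]
grip_width: 0.0141
grasp_force: 25.0
[0.52800517 0.17611547 0.20144228] [0.58982302 0.1906816 ]
252 311 331 117 132
pred pin [[320.59562666 122.38534441]] pred bore top/bottom [[319.52986858 133.29287497]
 [319.51212716 127.92296063]]
```

```bash
python3 -m pendant '[{"tx":0.015,"ty":0.012,"tz":0.05,"spin":0,"claw":1},{"tx":0,"ty":0,"tz":0.06,"spin":0,"claw":1},{"tx":0,"ty":0,"tz":0.06,"spin":0,"claw":1},{"tx":0,"ty":0,"tz":0.06,"spin":0,"claw":1},{"tx":0,"ty":0,"tz":0.05,"spin":0,"claw":1},{"tx":0,"ty":0,"tz":0,"spin":0,"claw":1}]'
python3 -m pendant '[{"tx":0,"ty":0,"tz":0.04,"spin":0,"claw":1},{"tx":0,"ty":0,"tz":0.04,"spin":0,"claw":1},{"tx":0,"ty":0,"tz":0,"spin":0,"claw":1}]'
python3 -m pendant '[{"tx":0,"ty":0,"tz":0.04,"spin":0,"claw":1},{"tx":0,"ty":0,"tz":0,"spin":0,"claw":1}]'
```

```text
time_s: 17.4
tool_pos: [0.5291, 0.1756, 0.1873]
tool_rot: [180.0, 0.0, 12.2]
force: [-0.3, -0.8, -2.8]
grip_width: 0.0138
grasp_force: 25.0
time_s: 17.77
tool_pos: [0.5291, 0.1757, 0.1834]
tool_rot: [180.0, 0.0, 12.2]
force: [-0.0, -0.4, -2.5]
grip_width: 0.0136
grasp_force: 25.0
time_s: 18.02
tool_pos: [0.5291, 0.1757, 0.1814]
tool_rot: [-180.0, 0.0, 12.2]
force: [-0.3, -1.1, -3.0]
grip_width: 0.0138
grasp_force: 25.0
```

```bash
python3 -m pendant '[{"tx":0,"ty":0,"tz":0.04,"spin":0,"claw":1},{"tx":0,"ty":0,"tz":0.04,"spin":0,"claw":1},{"tx":0,"ty":0,"tz":0.04,"spin":0,"claw":1},{"tx":0,"ty":0,"tz":0,"spin":0,"claw":1}]'
python3 -m pendant '[{"tx":0,"ty":0,"tz":0.04,"spin":0,"claw":1},{"tx":0,"ty":0,"tz":0.04,"spin":0,"claw":1},{"tx":0,"ty":0,"tz":0,"spin":0,"claw":1}]'
python3 -m pendant '[{"tx":0,"ty":0,"tz":0.02,"spin":0,"claw":1},{"tx":0,"ty":0,"tz":0,"spin":0,"claw":1}]'
```

```text
time_s: 18.52
tool_pos: [0.5291, 0.1757, 0.1754]
tool_rot: [180.0, 0.0, 12.2]
force: [-0.3, -0.7, -3.1]
grip_width: 0.0139
grasp_force: 25.0
time_s: 18.9
tool_pos: [0.5291, 0.1757, 0.1713]
tool_rot: [180.0, 0.0, 12.2]
force: [-0.3, 0.8, -2.2]
grip_width: 0.0136
grasp_force: 25.0
time_s: 19.15
tool_pos: [0.5292, 0.1757, 0.1705]
tool_rot: [-180.0, 0.0, 12.2]
force: [0.1, 1.9, -2.4]
grip_width: 0.0138
grasp_force: 25.0
```

```bash
for k in 1; do python3 -m pendant '[{"tx":0,"ty":0,"tz":0.02,"spin":0,"claw":1},{"tx":0,"ty":0,"tz":0,"spin":0,"claw":1}]'; done
python3 -m pendant '[{"tx":0,"ty":0,"tz":0.02,"spin":0,"claw":1},{"tx":0,"ty":0,"tz":0,"spin":0,"claw":1}]'
```

```text
time_s: 19.4
tool_pos: [0.5292, 0.1757, 0.1695]
tool_rot: [-180.0, 0.0, 12.2]
force: [0.0, 0.4, -2.8]
grip_width: 0.0137
grasp_force: 25.0
time_s: 19.65
tool_pos: [0.5292, 0.1757, 0.1685]
tool_rot: [-180.0, 0.0, 12.2]
force: [-0.3, -0.9, -2.9]
grip_width: 0.0138
grasp_force: 25.0
```

```bash
python3 -m pendant '[{"tx":0,"ty":0,"tz":0.02,"spin":0,"claw":1},{"tx":0,"ty":0,"tz":0,"spin":0,"claw":1}]' | sed -n '2p;4p'
python3 -m pendant '[{"tx":0,"ty":0,"tz":0.01,"spin":0,"claw":1},{"tx":0,"ty":0,"tz":0,"spin":0,"claw":1}]'| sed -n '2p;4p'
```

```text
tool_pos: [0.5293, 0.1757, 0.1682]
force: [-2.9, -0.6, 3.6]
tool_pos: [0.5293, 0.1757, 0.1681]
force: [-4.2, -1.7, 7.4]
```

```bash
python3 -m pendant '[{"tx":0,"ty":0,"tz":-0.02,"spin":0,"claw":1},{"tx":0,"ty":0,"tz":0,"spin":0,"claw":1},{"tx":0.003,"ty":0.045,"tz":0,"spin":-0.5,"claw":1},{"tx":0.005,"ty":0.089,"tz":0,"spin":-1,"claw":1},{"tx":0.005,"ty":0.089,"tz":0,"spin":-1,"claw":1},{"tx":0,"ty":0,"tz":0,"spin":0,"claw":1}]' 12
python3 -c "
from cell import env;o=env.get_obs();print(o['qpos'][6],o['wrist_torque'])"
```

```text
time_s: 20.9
tool_pos: [0.533, 0.1649, 0.168]
tool_rot: [180.0, -0.0, 22.1]
force: [-0.2, -0.8, -1.1]
grip_width: 0.0143
grasp_force: 12.0
-80.4438680010923 [-0.10113201  0.15152751  0.00956862]
```

```bash
python3 -m pendant '[{"tx":0.005,"ty":0.089,"tz":0,"spin":-1,"claw":1},{"tx":0.005,"ty":0.089,"tz":0,"spin":-1,"claw":1},{"tx":0.005,"ty":0.089,"tz":0,"spin":-1,"claw":1},{"tx":0.005,"ty":0.089,"tz":0,"spin":-1,"claw":1},{"tx":0.005,"ty":0.089,"tz":0,"spin":-1,"claw":1},{"tx":0.005,"ty":0.089,"tz":0,"spin":-1,"claw":1},{"tx":0,"ty":0,"tz":0,"spin":0,"claw":1}]'
python3 -m pendant '[{"tx":0.005,"ty":0.089,"tz":0,"spin":-1,"claw":1},{"tx":0.005,"ty":0.089,"tz":0,"spin":-1,"claw":1},{"tx":0.005,"ty":0.089,"tz":0,"spin":-1,"claw":1},{"tx":0.005,"ty":0.089,"tz":0,"spin":-1,"claw":1},{"tx":0.005,"ty":0.089,"tz":0,"spin":-1,"claw":1},{"tx":0.005,"ty":0.089,"tz":0,"spin":-1,"claw":1},{"tx":0,"ty":0,"tz":0,"spin":0,"claw":1}]'
```

```text
time_s: 21.78
tool_pos: [0.5482, 0.1433, 0.168]
tool_rot: [180.0, 0.0, 46.1]
force: [-1.3, -0.2, 1.2]
grip_width: 0.0138
grasp_force: 12.0
time_s: 22.65
tool_pos: [0.5708, 0.1299, 0.1679]
tool_rot: [-180.0, 0.0, 70.1]
force: [-2.6, -0.6, 1.4]
grip_width: 0.0136
grasp_force: 12.0
```

```bash
python3 - <<'E'
from h import *
p,r=tool();y=r.as_euler('xyz')[2];o=np.array([.0635,-.00117])
print(np.degrees(y),p[:2]+[np.cos(y)*o[0]+np.sin(y)*o[1],np.sin(y)*o[0]-np.cos(y)*o[1]])
E
```

```text
70.05520340644497 [0.59137075 0.18994808]
```

```bash
python3 -m pendant '[{"tx":0.005,"ty":0.089,"tz":0,"spin":-1,"claw":1},{"tx":0.005,"ty":0.089,"tz":0,"spin":-1,"claw":1},{"tx":0.005,"ty":0.089,"tz":0,"spin":-1,"claw":1},{"tx":0.003,"ty":0.071,"tz":0,"spin":-0.8,"claw":1},{"tx":0.003,"ty":0.053,"tz":0,"spin":-0.6,"claw":1},{"tx":0.001,"ty":0.036,"tz":0,"spin":-0.4,"claw":1},{"tx":0,"ty":0,"tz":0,"spin":0,"claw":1}]'
python3 -m pendant '[{"tx":0,"ty":0.027,"tz":0,"spin":-0.3,"claw":1},{"tx":0,"ty":0,"tz":0,"spin":0,"claw":1}]'
python3 -c "
from cell import env;o=env.get_obs();print(o['qpos'][6],o['wrist_torque'])"
```

```text
time_s: 23.52
tool_pos: [0.5917, 0.1265, 0.1679]
tool_rot: [-180.0, 0.0, 89.3]
force: [-2.5, -1.1, 1.4]
grip_width: 0.0137
grasp_force: 12.0
time_s: 23.78
tool_pos: [0.5932, 0.1266, 0.1679]
tool_rot: [-180.0, 0.0, 90.6]
force: [-2.4, -1.9, 0.7]
grip_width: 0.0141
grasp_force: 12.0
-5.75439235257742 [-0.40942793  0.75487311  0.1691315 ]
```

```bash
python3 -m pendant '[{"tx":0,"ty":0.018,"tz":0,"spin":-0.2,"claw":1},{"tx":0,"ty":0,"tz":0,"spin":0,"claw":1}]' | sed -n '2,4p'
python3 -m pendant '[{"tx":0,"ty":0.018,"tz":0,"spin":-0.2,"claw":1},{"tx":0,"ty":0,"tz":0,"spin":0,"claw":1}]'| sed -n '2,4p'
python3 -c "
from cell import env;o=env.get_obs();print(o['qpos'][6],o['wrist_torque'])"
python3 -m pendant '[{"tx":0,"ty":0.018,"tz":0,"spin":-0.2,"claw":1},{"tx":0,"ty":0,"tz":0,"spin":0,"claw":1}]'| sed -n '2,4p'
python3 -c "
from cell import env;o=env.get_obs();print(o['qpos'][6],o['wrist_torque'])"
```

```text
tool_pos: [0.5941, 0.1267, 0.1679]
tool_rot: [-180.0, 0.0, 91.4]
force: [-3.3, 0.0, 1.1]
tool_pos: [0.5951, 0.1268, 0.168]
tool_rot: [-180.0, -0.0, 92.2]
force: [-2.1, -0.6, 0.9]
-4.089631609304727 [-0.19533818  0.9034515   0.19926143]
tool_pos: [0.5956, 0.1269, 0.168]
tool_rot: [-179.9, -0.0, 93.0]
force: [-5.3, -1.0, 1.2]
-3.2805095828724915 [-0.19643215  1.26901494  0.08040429]
```

```bash
python3 -m pendant '[{"tx":0,"ty":0.02,"tz":0,"spin":0,"claw":1},{"tx":0,"ty":0.02,"tz":0,"spin":0,"claw":1},{"tx":0,"ty":0,"tz":0,"spin":0,"claw":1}]' | sed -n '2,4p'
python3 - <<'E'
from h import *
im=cams.read_camera("wrist");a=cams.read_camera("top")
c=cv2.resize(im[:,130:510],None,fx=1.4,fy=1.4);d=cv2.resize(a[130:225,210:330],None,fx=2.2,fy=2.2)
d=cv2.copyMakeBorder(d,0,c.shape[0]-d.shape[0],0,0,cv2.BORDER_CONSTANT)
o=np.hstack([c,d]);print(o.shape);cv2.imwrite("pics/shut1.png",o[:,:,::-1])
E
```

```text
tool_pos: [0.5959, 0.1268, 0.1679]
tool_rot: [-179.7, -0.0, 93.0]
force: [-9.7, -0.8, 4.6]
(560, 796, 3)
```

View pics/shut1.png

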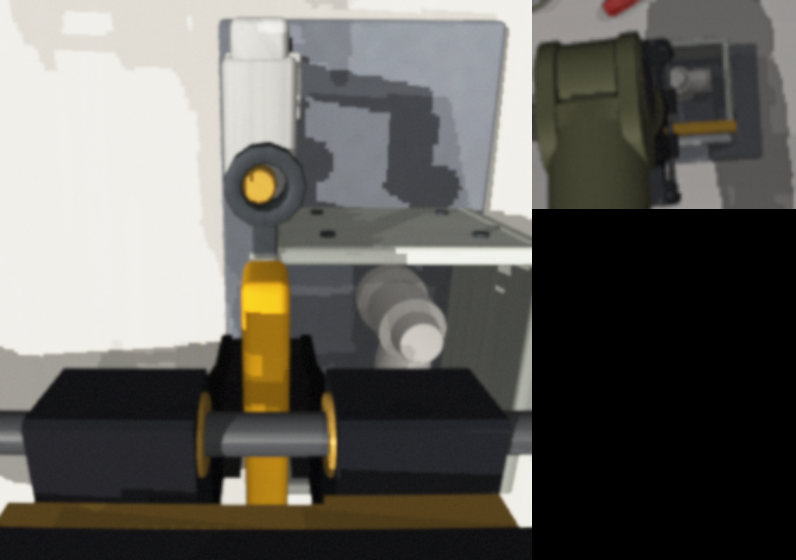

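The pin shows inside the upper ring at (259,185), the door lines up with the box front, and the contact is firm. I'll release and rise.

```bash
python3 -m pendant '[{"tx":0,"ty":0,"tz":0,"spin":0,"claw":0.7},{"tx":0,"ty":0,"tz":0,"spin":0,"claw":0.6},{"tx":0,"ty":0,"tz":0,"spin":0,"claw":0.5},{"tx":0,"ty":0,"tz":0,"spin":0,"claw":0.5},{"tx":0,"ty":0,"tz":0,"spin":0,"claw":0.5}]' 5
python3 -m pendant '[{"tx":0,"ty":0,"tz":-0.2,"spin":0,"claw":0.5},{"tx":0,"ty":0,"tz":-0.4,"spin":0,"claw":0.5},{"tx":0,"ty":0,"tz":-0.6,"spin":0,"claw":0.5},{"tx":0,"ty":0,"tz":-0.8,"spin":0,"claw":0.5},{"tx":0,"ty":-0.6,"tz":-0.4,"spin":0,"claw":0.5},{"tx":0,"ty":-0.6,"tz":0,"spin":0,"claw":0.5},{"tx":-0.4,"ty":-0.6,"tz":0,"spin":0,"claw":0.5},{"tx":-0.4,"ty":0,"tz":0,"spin":0,"claw":0.5},{"tx":0,"ty":0,"tz":0,"spin":0,"claw":0.5},{"tx":0,"ty":0,"tz":0,"spin":0,"claw":0.5}]'
python3 - <<'E'
from h import *
i=cams.camera_info("wrist");im=cams.read_camera("wrist");cv2.imwrite("pics/end.png",im[:,:,::-1])
s=cams.read_camera("scene");cv2.imwrite("pics/ends.png",s[:,:,::-1])
c=cv2.resize(im[:,260:640],None,fx=1.2,fy=1.2);d=cv2.resize(s[135:215,280:370],None,fx=3.7,fy=3.7)
h=max(c.shape[0],d.shape[0]);c=cv2.copyMakeBorder(c,0,h-c.shape[0],0,0,0);d=cv2.copyMakeBorder(d,0,h-d.shape[0],0,0,0)
o=np.hstack([c,d]);print(o.shape);cv2.imwrite("pics/end2.png",o[:,:,::-1])
P=pl([.5909,.1903,np.radians(2.4)],[[0,0,.152],[0,-.022,.182],[0,-.165,.182]]);print(proj(i,P))
S=cams.camera_info("scene");print((proj(S,P)-[280,135])*3.7+[456,0])
E
```

```text
time_s: 25.62
tool_pos: [0.5984, 0.1269, 0.1682]
tool_rot: [180.0, -0.0, 93.0]
force: [-0.3, 0.5, 0.1]
grip_width: 0.0427
grasp_force: 0.0
time_s: 26.88
tool_pos: [0.511, 0.0827, 0.2885]
tool_rot: [180.0, -0.0, 93.0]
force: [0.6, 0.1, -0.0]
grip_width: 0.0436
grasp_force: 0.0
(480, 789, 3)
[[433.71908702  58.44051614]
 [443.92324533  89.96131312]
 [423.38177403 276.24646899]]
[[538.27263594  56.70928539]
 [547.30306995  44.62607004]
 [622.51496912 128.39814356]]
```

View pics/end2.png

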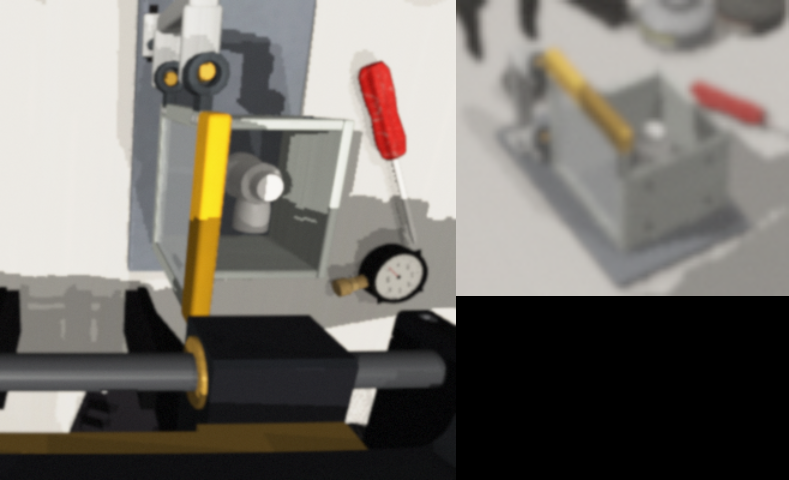

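The final view shows both brass pins inside their knuckles at (171,78) and (207,72). The door stands shut against the cheeks, the valve is upright, and the gripper is clear. I'm handing in.

```bash
python3 -c "
from cell import env;print(env.sign_off())"
```

```text
the job is handed in; nothing more can be done
None
```

The door hangs on both pins with its knuckles fully home, is swung shut against the box and released, and I handed the job in at about 27 s. I pressed it shut with about 10 N, and nothing else was touched.

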